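Find the spare green tile and complete the sample board

ROBOT

A 6-joint arm with a two-finger parallel gripper is mounted at the origin on the work surface. World frame = base frame: x ahead of the robot, y to its left, z up, the work surface at z = 0. Lengths are in mm, angles in degrees, forces in N, time in s.
With the tool pointing down it reaches from about 300 to 850 mm from the base axis. Payload 4.2 kg.
Tool frame: the origin (TCP) lies on the centre line of the jaws, within the pads' length; the fingertips stand 14 mm ahead of it and the grasp point (between the pads) lies 5 mm behind it (env.finger_overhang is the z of the fingertips in the tool frame, in mm); z points along the fingers, y is the line along which they close (so a half turn about z gives the same grasp; the last joint's range is limited). The gripper opens to 91 mm and grips with 3 to 60 N. Pads are 32 mm wide; open, the fingers measure 118 mm over their backs; the gripper's body (76 mm by 178 mm) begins 60 mm behind the grasp point.
Start: joints at [73.052, 18.312, 89.639, -0, 72.044, -1.146], TCP at [156.584, 553.284, 227.976] pointing down, gripper open.
Joint ranges: [-177.97, 177.97], [-48.28, 115.42], [12.27, 149.76], [-77.06, 257.06], [2.81, 150.46], [-146.56, 146.56]. Speed limits (degrees/s): [147.25, 147.25, 180, 180, 180, 180].

INTERFACE

Orientations are given as [roll, pitch, yaw] about the fixed x, y, z axes, in that order (R = Rz(yaw) Ry(pitch) Rx(roll)).
In Python, from workcell import sensors, viewer, env gives the robot as it stands. The module is installed in compiled form; this text tells all that it offers.
- The arm moves only by the tool step_arm, never from a script. Its argument "plan" is one flat list of numbers, 6 for each row, row after row: the shift along the tool's x, y, z in cm, then the turn, a rotation vector about the tool's x, y, z in rad. In form: [x, y, z, wx, wy, wz, x, y, z, wx, wy, wz, ...]. A call has 1 to 5 rows; each row shifts and turns the commanded pose from where the row before left it, along the tool's axes as they then stand; what a row does not reach is not made up. A row lasts 1/12 s, in which the tool goes at most 41.7 mm and 7.16 degrees, less where a joint would pass 70% of its speed; a pose out of reach is approached as far as the arm can. A call is refused whole if a number of a shift passes 4.17 or a number of a turn 0.125, either way. A call with a gripper value outside its range is refused whole. "hand" is the finger opening in cm, from 0 to 9.12, set as the call begins (left out, the last holds). The fingers move at their own pace and stop on an object; "newtons" is the grip in N (left out, the last holds). Time passes only in rows, so rows that do not move let the fingers close. It gives the time, the measured TCP pose, the force, the opening and the grip force at its end, in the units of the state.
- sensors.state(): the state, without advancing time (a new reading comes with each control period).
- viewer.grab_frame(name): name is "scene" or "top" or "wrist"; returns a dict with "img" (420x560x3 uint8, red, green, blue), "fx", "fy", "cx", "cy" (pixels), "position" and "attitude" of the camera in the world. Camera axes: x right, y down, z forward; pixel columns grow to the right and rows downward; lengths in mm; the calibration is good to about 2 mm. A picture is of the moment at which its call begins. There is no depth.
- env.job_done(): hands the job in; it is judged then, once.
Trained networks look in a picture, given as the dict that the camera call returned (one of the last four; its "shot" number tells which), for a name from the list of things; names that differ only in an ending like _2 or _b are one class to them, and where a whole thing is asked for, a point or a joint stands for the part that bears it (a point fixed in the world has none). Each returns a list of dicts, best first, with "score" (0 to 1); they miss things now and then, are a little off and sometimes report something else, mostly with a low value. They report only what shows in the picture. A call takes as long as a camera call. They do not tell look-alikes from the thing itself.
- viewer.boxes_of(name, picture): "location" ([column, row] in pixels, amid what is visible of it).
- viewer.pinpoint(name, picture): "location" ([column, row] in pixels: a listed point, or the origin of a listed thing).
The state is a dict: "time_s": time; "qpos": joint angles; "qvel": joint speeds; "effort": joint torques, N m; "ee_pos": TCP position; "ee_rot": TCP orientation; "force": force on the tool from outside, world axes, zero at the start; "torque": the same for the moment, N m; "gripper_width": finger opening in mm; "gripper_force": force on a finger pad.
Only numpy, scipy, OpenCV 4.12 (cv2) and the standard library are available. Lean on these libraries where they do the work, as an engineer would, in place of code of your own. Each camera call takes 0.05 s, during which the arm holds its last target. There are 200 camera calls.

TASK

Slide the loose cover of the sloping sample case along its bed, without lifting it off, until it is parked clear of all three pockets, and find the pocket with the green tile. Take out the green tile and lay it gently, glazed face up, on the bare grey patch of the sample board, square with the rows like its neighbours, holding it until it lies flat rather than dropping it. Leave the cover parked open, the other two tiles in their pockets and everything else on the table where it is.

Things in the scene. Friction and masses are not known exactly. Their poses are not given: they have to be found in the camera images.
- case: Fixed wooden case, 384 mm long (y), 129 mm deep, up to 105 mm high. Origin at table level under its centre; x horizontal, towards its high side (it faces away from the robot, so x points roughly to the robot); z up. Its top slopes at 30 degrees, rising to +x: outward normal (-0.5, 0, 0.866). Upper and lower kerbs, inner faces 58 mm up and down the slope from its middle, and end stops (inner faces y = -184, 184 mm) stand 9 mm above the pocket rims.
- pockets (a point): Centre of the floor of the middle pocket: case y = -95 mm, 50 mm above the table. Three pockets side by side, centres at y = -153, -95, -37 mm of the case, each 54 mm along y x 96 mm along the slope x 18 mm deep, 4 mm dividers. In each, two brass pegs, 8 mm high and 38 mm apart, hold the tile's lower corners so that it lies at mid-slope.
- deck (a point): Centre of the parking deck: plain wood level with the pocket rims, y = -6 to 184 mm of the case, where the cover is parked. Point on the deck's surface (18 mm above the plane of the pocket floors), at case y = 89 mm.
- cover: Loose pale plate with blue stripes, 113 (x, up the slope) x 176 (y, along case) x 5 mm, 0.2-0.4 kg, lying on the rims between the kerbs, at first over all pockets (centre near case y = -91 mm). Slides to +y till it meets the end stop (centre y = 96 mm). Brass grip bar across its middle: 12 mm wide in y, 80 mm long in x, 18 mm high above the plate. Origin: centre of underside; z out of the slope.
- green_tile: Wanted tile: dark green glazed face (+z), clay body, 36 (x) x 50 (y) x 14 mm (z), about 50 g. Origin: centre of underside. It starts on the floor of one of the pockets, under the cover, tilted with the slope, face out, x up the slope, y along the case. Beside its 50 mm edges 30 mm are free up and down the slope; at its short ends 2 mm: grip it across 36 mm, tool square to the slope.
- blue_tile: Same tile with blue glaze in another pocket; to be left there.
- yellow_tile: Same tile with yellow glaze in another pocket; to be left there.
- board: Fixed plywood sample board on the table, 168 (x) x 212 (y) x 12 mm; origin: centre of underside, z up. Six places in two rows: rows at x = -35, 35 mm, places at y = -62, 0, 62 mm. Five carry tiles of the same size stuck down (cream, teal, red; 50 mm side along y), one is bare.
- gap: The bare place on the board: flat dark grey patch 36 (x) x 50 mm (y), no thickness. Origin at its centre, on the board's upper face (12 mm above the table); rows run along its y, z up. A tile laid here has its 50 mm side along y; 34 mm lie free to the other row, 12 mm to its neighbours in the row.
- bowl: Loose blue ceramic bowl, 90 mm across, 45 mm high, origin at the centre of its underside; bystander.
- cup: Loose teal cup, 60 mm across, 60 mm high, origin at the centre of its underside; bystander.
- jar: Loose yellow jar with brass cap, 72 mm across, 100 mm high, origin at the centre of its underside; bystander.
- vase: Loose green vase, 84 mm across, 145 mm high, origin at the centre of its underside; bystander.
- brush: Loose wooden brush lying on the table, about 200 mm long along its x; bystander.
There are look-alikes about, which are no part of the job. What is meant by the cover is not orange, and is the larger of those in its own colour.

How it is judged (in metres and radians):
On the way, in this order (a step that is already met when the one before it is completed fails the run):
1. the cover is slid clear of all three pockets (its centre more than 75 mm on the parking side of the case's centre), still lying on its bed (y of cover in the frame of case above 0.075 m and z of cover in the frame of case below 0.078 m), for 0.2 s.
2. the green tile is held in the fingers, out of its pocket (more than 60 mm from its start) (distance of green_tile from where it was at the start of the episode above 0.06 m and contact force between the fingers and green_tile above 0.3 N), for 0.1 s.
3. the green tile lies flat in the bare place while the fingers still hold it (horizontal distance between green_tile and gap below 0.008 m and z of green_tile in the frame of gap between -0.004 and 0.004 m and angle between green_tile's own z axis and vertical below 0.1 rad and angle between the y axis of green_tile and the y axis of gap, either way round below 0.14 rad and contact force between the fingers and green_tile above 0.3 N), for 0.15 s.
At the end, for the whole second after the job is handed in: Green tile at rest on the board, face up, flat within 0.1 rad, within 8 mm of the bare place's centre, square within 0.14 rad; cover on its bed, centre over 75 mm to the parking side of the case's; blue and yellow tiles within 15 mm, bystanders within 25 mm of their starts (all of step 1 and horizontal distance between green_tile and gap below 0.008 m and z of green_tile in the frame of gap between -0.004 and 0.004 m and angle between green_tile's own z axis and vertical below 0.1 rad and angle between the y axis of green_tile and the y axis of gap, either way round below 0.14 rad and linear speed of each of green_tile, cover below 0.02 m/s and distance of each of blue_tile, yellow_tile from where it was at the start of the episode below 0.015 m and distance of each of bowl, cup, jar, vase, brush from where it was at the start of the episode below 0.025 m); the robot touches nothing.
It fails at once if the cover is lifted or knocked off its bed between the kerbs (it slides, it is not raised by 25 mm or more) (z of cover in the frame of case above 0.091 m).
It fails at once if the green tile comes down hard: it still moves faster than 0.15 m/s within 5 mm of the surface at the bare place (horizontal distance between green_tile and gap below 0.03 m and z of green_tile in the frame of gap below 0.005 m and linear speed of green_tile above 0.15 m/s).
It fails at once if the blue or the yellow tile is shifted more than 15 mm in its pocket (distance of any of blue_tile, yellow_tile from where it was at the start of the episode above 0.015 m).
It fails at once if a bystander (bowl, cup, jar, vase, brush) is moved more than 25 mm (distance of any of bowl, cup, jar, vase, brush from where it was at the start of the episode above 0.025 m).
It also fails if it takes over 56 s, if anything falls off the work surface, if the arm or the gripper's body presses on something with over 40 N, if the wrist force passes 120 N, or if a joint passes its speed limit or range.

## Working session

There is one attempt and no reset: what is moved stays moved. The work goes in short steps, Python scripts to look and compute and a tool call to move; the robot and the scene stay as the last step left them, time stands still between calls to the robot, and variables do not carry over. Pictures are saved under pics/ and viewed, at most 10 in all, crops included, and the job is handed in when it is done.

Besides the shell and the picture viewer there is one more tool, called after "Call:" by a JSON object that holds its "method" and its "body", one argument or row to a line. step_arm: Moves the arm, as the interface text tells. Its arguments: {"type":"object","properties":{"plan":{"type":"array","items":{"type":"number"}},"hand":{"type":"number"},"newtons":{"type":"number"}},"required":["plan"]}

```bash
mkdir -p pics; cat > h.py <<'E'
import numpy as np, cv2
from scipy.spatial.transform import Rotation as Ro
from workcell import sensors, viewer, env
def att(p):
    a=np.array(p["attitude"],float)
    if a.shape==(3,3): return a
    return Ro.from_euler('xyz',a,degrees=True).as_matrix()
def ray(p,uv):
    d=att(p)@np.array([(uv[0]-p["cx"])/p["fx"],(uv[1]-p["cy"])/p["fy"],1.]); return np.array(p["position"],float),d
def atz(p,uv,z):
    o,d=ray(p,uv); return o+d*(z-o[2])/d[2]
def proj(p,X):
    c=att(p).T@(np.array(X,float)-np.array(p["position"])); return np.array([p["fx"]*c[0]/c[2]+p["cx"],p["fy"]*c[1]/c[2]+p["cy"]])
def save(p,n): cv2.imwrite('pics/'+n,cv2.cvtColor(p["img"],cv2.COLOR_RGB2BGR))
E
python3 - <<'E'
from h import *
np.set_printoptions(precision=1,suppress=True)
P={n:viewer.grab_frame(n) for n in("scene","top")}
for n,p in P.items():
    save(p,n+'0.png'); print(n,p["position"],p["attitude"],p["fx"])
zs=dict(case=0,pockets=50,deck=0,cover=0,board=0,gap=12,bowl=0,cup=0,jar=0,vase=0,brush=0)
zs['deck']=50+18*.866+0; zs['cover']=66
for k,z in zs.items():
    for n,p in P.items():
        for r in viewer.pinpoint(k,p)[:3]: print(k,n,np.array(r["location"]),round(r["score"],2),atz(p,r["location"],z))
E
```

```text
scene [ 888.1 -385.3  875.6] [-146.     0.8   41. ] 410.11498870985906
top [ 361.    35.9 1041.8] [-171.1   -0.2  -90. ] 420.03559864734177
case scene [311.7 205.2] 0.95 [545.1 123.5   0. ]
deck scene [294.5 211.6] 0.78 [551.2  44.3  65.6]
deck top [271.1 193.5] 0.82 [557.4  40.4  65.6]
cover scene [341.2 173. ] 0.98 [566.  211.5  66. ]
cover scene [296.7 135.6] 0.97 [396.7 239.4  66. ]
cover scene [133.9 224.2] 0.68 [ 287.6 -227.7   66. ]
cover top [195.9 190.1] 0.97 [565.5 218.6  66. ]
cover top [172.6 274.7] 0.65 [367.3 266.4  66. ]
cover top [384.5 317.3] 0.64 [ 271.7 -216.5   66. ]
board scene [170.9 315.2] 0.84 [ 492.7 -310.2    0. ]
board scene [354.6 125.5] 0.18 [462.2 434.    0. ]
board top [410.1 221.6] 0.93 [ 498.9 -307.3    0. ]
gap scene [136.7 325.7] 0.79 [ 460.  -374.7   12. ]
gap scene [291. 340.] 0.17 [ 730.7 -181.6   12. ]
gap top [441. 236.] 0.75 [ 461.6 -377.7   12. ]
gap top [357.5 135.4] 0.61 [ 719.5 -180.    12. ]
gap top [273.8 191.6] 0.49 [573.   33.9  12. ]
bowl scene [355.  123.2] 0.63 [457.5 442.7  -0. ]
bowl top [108.2 235.5] 0.77 [464.2 445.5   0. ]
bowl top [224.3 126.4] 0.64 [747.8 162.1   0. ]
cup scene [290. 340.] 0.6 [ 726.9 -180.2    0. ]
cup top [357.3 132.3] 0.76 [ 732.  -182.3    0. ]
jar scene [346.5 286.4] 0.82 [746.1  -2.4   0. ]
jar top [294.1 122.7] 0.89 [757.9 -18.9   0. ]
vase scene [383.4 241.4] 0.89 [745.2 152.4   0. ]
vase top [225.7 127.6] 0.95 [744.6 158.4   0. ]
brush scene [234.2 184.4] 0.69 [343.5  41.6   0. ]
brush scene [343.5 171.7] 0.61 [541.8 268.    0. ]
brush top [272.3 276.8] 0.74 [362.5  37.6   0. ]
brush top [440.6 234.1] 0.55 [ 467.5 -381.8    0. ]
```

```bash
python3 -c "
import cv2,numpy as np
a=cv2.imread('pics/scene0.png');b=cv2.imread('pics/top0.png')
cv2.imwrite('pics/both0.png',cv2.resize(np.vstack([a,b]),(800,1200)));cv2.imwrite('pics/t.png',cv2.resize(b,(800,600)));cv2.imwrite('pics/s.png',cv2.resize(a,(800,600)))"
```

```text
(no output)
```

View pics/t.png

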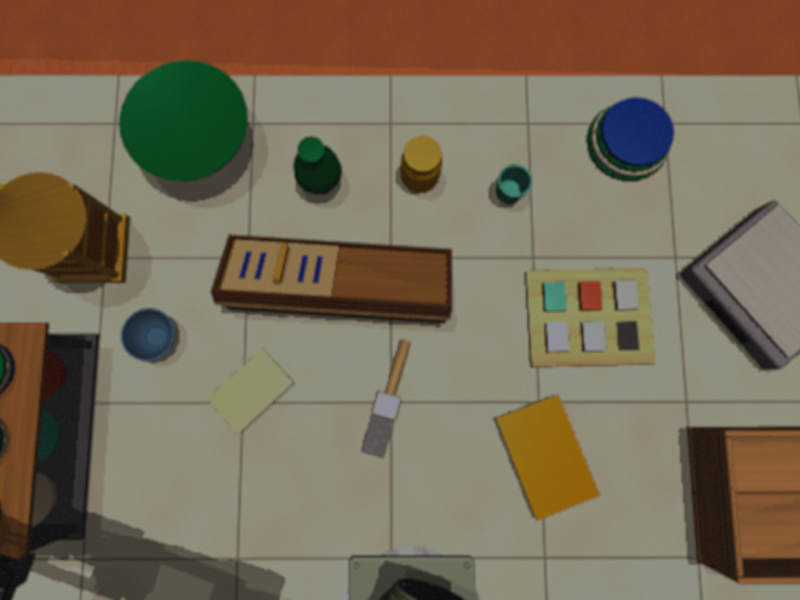

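View pics/s.png

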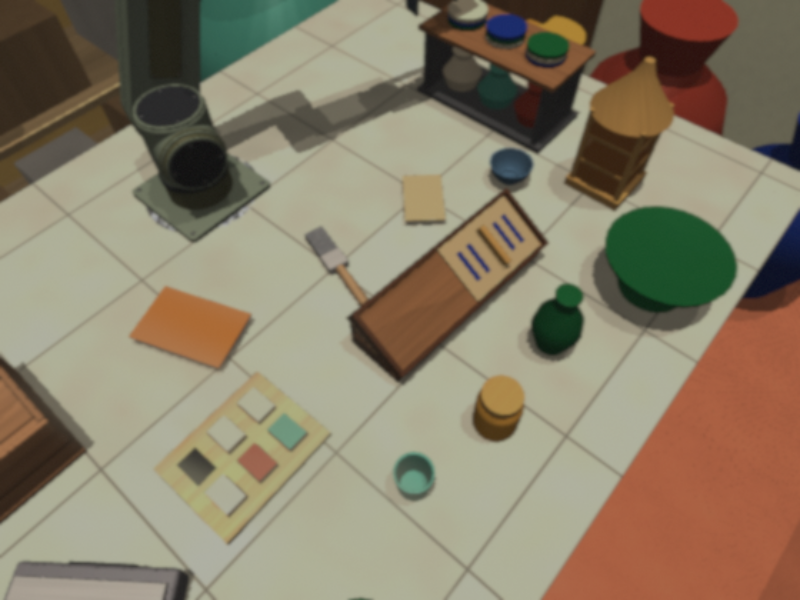

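Both pictures agree with the networks. In the 800x600 top view the case is at (335,278), with the blue-striped cover at (280,270) and its bar vertical in the image. The bare patch is at (628,335) and the vase at (317,170), and the other plates (pale at (250,390), orange at (547,457)) are decoys. Next I triangulate and plan the approach.

```bash
cat >> h.py <<'E'
np.set_printoptions(precision=1,suppress=True)
def tri(rs):
    A=np.zeros((3,3));b=np.zeros(3)
    for p,uv in rs:
        o,d=ray(p,uv); d=d/np.linalg.norm(d); M=np.eye(3)-np.outer(d,d); A+=M;b+=M@o
    X=np.linalg.solve(A,b); return X,[np.linalg.norm(proj(p,X)-uv) for p,uv in rs]
def best(k,p,near=None):
    r=viewer.pinpoint(k,p)
    if not r: return None
    if near is not None: r=sorted(r,key=lambda q:np.linalg.norm(np.array(q["location"])-near))
    return np.array(r[0]["location"]),r[0]["score"]
def caseR(yaw): return Ro.from_euler('z',yaw,degrees=True)
def slopeR(yaw): # slope axes: x up slope, y along case, z normal
    return caseR(yaw)*Ro.from_matrix(np.array([[.866025,0,-.5],[0,1,0],[.5,0,.866025]]))
def plan(pos,R,n,start=None):
    s=sensors.state()
    p0,R0=(np.array(s["ee_pos"]),Ro.from_euler('xyz',s["ee_rot"],degrees=True)) if start is None else start
    w=(R0.inv()*R).as_rotvec()/n; out=[]; cp,cR=p0,R0
    for i in range(n):
        tgt=p0+(np.array(pos)-p0)*(i+1)/n
        sh=np.round(cR.inv().apply(tgt-cp)/10,2); ww=np.round(w,3)
        out+=[*sh,*ww]; cp=cp+cR.apply(sh*10); cR=cR*Ro.from_rotvec(ww)
    for j in range(0,len(out),30): print('[',', '.join('%g'%(v+0) for v in out[j:j+30]),']')
    print('max shift',max(abs(np.array(out).reshape(-1,6)[:,:3]).ravel()),'turn',np.linalg.norm(w),'end',cp)
    return cp,cR
E
python3 - <<'E'
from h import *
s=sensors.state(); print(s["time_s"],s["ee_pos"],s["ee_rot"],env.finger_overhang)
a=viewer.grab_frame("scene");b=viewer.grab_frame("top")
for k in("cover","deck","gap","board"):
    print(k,tri([(a,best(k,a)[0]),(b,best(k,b)[0])]))
yaw=183.6
yaw=180-3.6
for y in (176.4,):
    S=slopeR(y); print(S.as_matrix())
    # tool z=-n, tool y=+-case y
    M=S.as_matrix()
    for sgn in(1,-1):
        z=-M[:,2];yy=sgn*M[:,1];x=np.cross(yy,z); T=Ro.from_matrix(np.c_[x,yy,z])
        print(sgn,T.as_euler('xyz',degrees=True))
        R0=Ro.from_euler('xyz',s["ee_rot"],degrees=True); print((R0.inv()*T).as_rotvec(degrees=True))
        c=np.array([562,213,66])+M[:,2]*140
        print(c); plan(c,T,20)
E
```

```text
1.2 [156.6 553.3 228. ] [180.    0.  164.2] 14.0
cover (array([511.1, 156.6, 212.8]), [np.float64(17.572206340854517), np.float64(19.770704978213555)])
deck (array([558.6,  39.1,  75.4]), [np.float64(0.7186751807024578), np.float64(0.7193156435963822)])
gap (array([ 463.6, -376.4,    5.6]), [np.float64(1.0440539132306275), np.float64(0.9094345736293594)])
board (array([ 495.3, -312.6,  -11.7]), [np.float64(0.6168760202355162), np.float64(0.5435466436123078)])
[[-0.9 -0.1  0.5]
 [ 0.1 -1.  -0. ]
 [ 0.5  0.   0.9]]
1 [180.   30.   -3.6]
[ 43.5  -4.7 162.4]
[631.9 208.6 187.2]
[ -2.76, -1.01, 0.2, 0.038, -0.004, 0.142, -2.87, -0.6, 0.25, 0.038, -0.004, 0.142, -2.92, -0.19, 0.27, 0.038, -0.004, 0.142, -2.92, 0.25, 0.28, 0.038, -0.004, 0.142, -2.85, 0.67, 0.28, 0.038, -0.004, 0.142 ]
[ -2.73, 1.07, 0.26, 0.038, -0.004, 0.142, -2.55, 1.46, 0.21, 0.038, -0.004, 0.142, -2.31, 1.81, 0.17, 0.038, -0.004, 0.142, -2.03, 2.12, 0.1, 0.038, -0.004, 0.142, -1.71, 2.4, 0.02, 0.038, -0.004, 0.142 ]
[ -1.36, 2.61, -0.07, 0.038, -0.004, 0.142, -0.97, 2.77, -0.17, 0.038, -0.004, 0.142, -0.58, 2.88, -0.27
[... 642 characters left out ...]
01 ]
[ -2.71, -1.15, -0.14, 0.003, 0.026, -0.01, -2.69, -1.17, -0.2, 0.003, 0.026, -0.01, -2.67, -1.2, -0.27, 0.003, 0.026, -0.01, -2.65, -1.23, -0.33, 0.003, 0.026, -0.01, -2.63, -1.26, -0.4, 0.003, 0.026, -0.01 ]
[ -2.61, -1.29, -0.47, 0.003, 0.026, -0.01, -2.58, -1.31, -0.52, 0.003, 0.026, -0.01, -2.55, -1.34, -0.59, 0.003, 0.026, -0.01, -2.52, -1.37, -0.66, 0.003, 0.026, -0.01, -2.49, -1.39, -0.71, 0.003, 0.026, -0.01 ]
[ -2.46, -1.42, -0.77, 0.003, 0.026, -0.01, -2.43, -1.45, -0.83, 0.003, 0.026, -0.01, -2.38, -1.47, -0.89, 0.003, 0.026, -0.01, -2.35, -1.5, -0.95, 0.003, 0.026, -0.01, -2.3, -1.53, -1, 0.003, 0.026, -0.01 ]
max shift 2.76 turn 0.028217259341533765 end [631.8 208.6 187.2]
```

Call:
{"method": "step_arm", "body": {
  "plan": [-2.76, -1.01, -0.4, 0.003, 0.026, -0.01, -2.75, -1.04, -0.4, 0.003, 0.026, -0.01, -2.74, -1.06, -0.3, 0.003, 0.026, -0.01, -2.73, -1.1, -0.3, 0.003, 0.026, -0.01, -2.72, -1.12, -0.3, 0.003, 0.026, -0.01],
  "hand": 6
}}

```text
time_s: 2.12
ee_pos: [277.1, 466.2, 238.6]
ee_rot: [-179.4, -7.5, 167.1]
force: [0.4, -0.4, 0.1]
gripper_width: 61.3
gripper_force: 0.0
```

Call:
{"method": "step_arm", "body": {
  "plan": [-2.71, -1.15, -0.3, 0.003, 0.026, -0.01, -2.69, -1.17, -0.3, 0.003, 0.026, -0.01, -2.67, -1.2, -0.3, 0.003, 0.026, -0.01, -2.65, -1.23, -0.33, 0.003, 0.026, -0.01, -2.63, -1.26, -0.4, 0.003, 0.026, -0.01]
}}

```text
time_s: 2.53
ee_pos: [396.6, 379.7, 231.0]
ee_rot: [-179.1, -15.0, 169.9]
force: [0.4, -0.2, -0.4]
gripper_width: 60.3
gripper_force: 0.0
```

Call:
{"method": "step_arm", "body": {
  "plan": [-2.61, -1.29, -0.47, 0.003, 0.026, -0.01, -2.58, -1.31, -0.52, 0.003, 0.026, -0.01, -2.55, -1.34, -0.59, 0.003, 0.026, -0.01, -2.52, -1.37, -0.66, 0.003, 0.026, -0.01, -2.49, -1.39, -0.71, 0.003, 0.026, -0.01]
}}

```text
time_s: 2.95
ee_pos: [515.4, 293.5, 220.6]
ee_rot: [-179.1, -22.5, 172.7]
force: [0.7, 1.0, -0.5]
gripper_width: 59.9
gripper_force: 0.0
```

Call:
{"method": "step_arm", "body": {
  "plan": [-2.46, -1.42, -0.77, 0.003, 0.026, -0.01, -2.43, -1.45, -0.83, 0.003, 0.026, -0.01, -2.38, -1.47, -0.89, 0.003, 0.026, -0.01, -2.35, -1.5, -0.95, 0.003, 0.026, -0.01, -2.3, -1.53, -1, 0.003, 0.026, -0.01]
}}

```text
time_s: 3.37
ee_pos: [634.1, 207.4, 210.3]
ee_rot: [-179.6, -30.0, 175.8]
force: [0.6, 1.3, 0.4]
gripper_width: 59.8
gripper_force: 0.0
```

```bash
python3 - <<'E'
from h import *
w=viewer.grab_frame("wrist"); save(w,'w1.png'); print(w["position"],w["attitude"],w["fx"])
for k in("cover","deck","case","pockets"):
    for r in viewer.pinpoint(k,w)[:2]: print(k,np.array(r["location"]),round(r["score"],2),atz(w,r["location"],66))
t=viewer.grab_frame("top")
for k in("cover","deck"):
    r=best(k,t); print(k,r, atz(t,r[0],66))
cv2.imwrite('pics/w1b.png',cv2.resize(cv2.imread('pics/w1.png'),(800,600)))
E
```

```text
[646.4 208.  384.6] [-165.6    0.4   86. ] 304.7817803355887
cover [314.5  81.2] 0.9 [407.9 263.9  66. ]
cover [114.8 219.2] 0.26 [562.8  33.5  66. ]
deck [115.3 218.2] 0.7 [561.8  34.   66. ]
case [214.2 219.3] 0.61 [570.5 140.2  66. ]
cover (array([385. , 318.1]), 0.96) [ 269.9 -217.6   66. ]
deck (array([271. , 190.7]), 0.58) [564.1  40.6  66. ]
```

View pics/w1b.png

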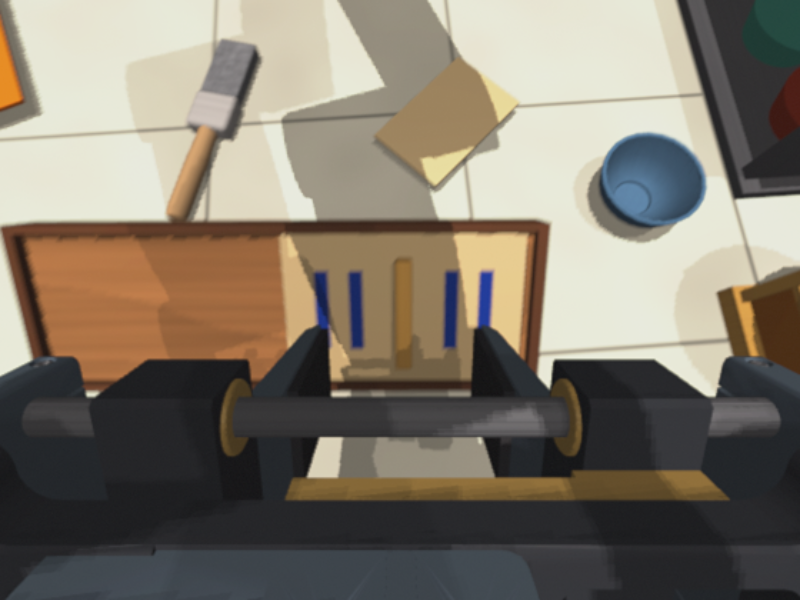

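The wrist view clearly shows the cover (bar at (402,313) of 800x600, stripes either side), with the deck to the left and the case corners at (22,237) and (530,233) inside the kerb. I'll fit the case pose to those points.

```bash
cat >> h.py <<'E'
from scipy.optimize import least_squares
def slope(v,s): # v=Ox,Oy,yaw ; s slope coords -> world, origin rim mid z 65.6
    return np.array([v[0],v[1],65.6])+slopeR(v[2]).apply(s)
E
python3 - <<'E'
from h import *
w=viewer.grab_frame("wrist")
obs=[((58,184,9),(22,237)),((58,-184,9),(530,233)),((58,-3,5),(283,236)),]
def pts(v):
    yc=v[3]
    return [((58,184,9),(22,237)),((58,-184,9),(530,233)),((50,yc+88,5),(283,240)),((-20,yc+88,5),(288,340)),((40,yc,23),(402,262)),((-40,yc,23),(402,366))]
def f(v): return np.ravel([proj(w,slope(v,np.array(s,float)))/.7-np.array(u) for s,u in pts(v)])
r=least_squares(f,[562,125,177,-91]); print(r.x,r.fun.reshape(-1,2))
v=r.x
im=cv2.resize(cv2.cvtColor(w["img"],cv2.COLOR_RGB2BGR),(1600,1200),interpolation=cv2.INTER_CUBIC)
def line(a,b,c=(0,0,255)):
    A,B=[tuple(int(q) for q in proj(w,slope(v,np.array(x,float)))/.7*2) for x in(a,b)]; cv2.line(im,A,B,c,1)
yc=v[3]
line((58,184,9),(58,-184,9));line((58,184,9),(-58,184,9));line((58,-184,9),(-58,-184,9))
for s in(-6,6): line((40,yc+s,23),(-40,yc+s,23))
line((40,yc-6,23),(40,yc+6,23));line((-40,yc-6,23),(-40,yc+6,23));line((56,yc+88,5),(-56,yc+88,5));line((56,yc-88,5),(-56,yc-88,5))
cv2.imwrite('pics/w2.png',cv2.resize(im[400:800,0:1200],(800,267),interpolation=cv2.INTER_AREA) if 0 else im[400:800,400:1150])
E
```

```text
[563.6 125.9 176.3 -89.7] [[-8.4 -2.6]
 [ 8.3 -1.8]
 [-2.9  3.3]
 [-0.4 -4.5]
 [ 1.4 -0.8]
 [ 1.9  3.4]]
```

View pics/w2.png

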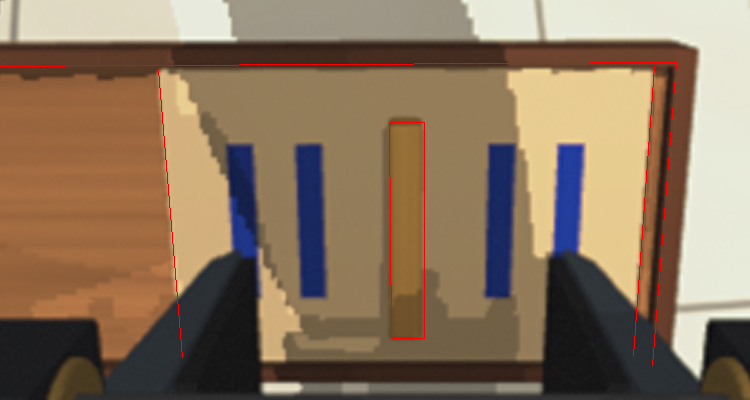

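```bash
cat >> h.py <<'E'
V=np.array([563.6,125.9,176.3]); YC=-89.7
def toolR(yaw,s=-1):
    M=slopeR(yaw).as_matrix(); z=-M[:,2];y=s*M[:,1]; return Ro.from_matrix(np.c_[np.cross(y,z),y,z])
E
python3 - <<'E'
from h import *
T=toolR(V[2]); e=plan(slope(V,(0,YC,50)),T,6); print(); plan(slope(V,(0,YC,24)),T,4,e)
E
```

```text
[ -0.3, 0.04, 1.8, -0.001, 0, -0.001, -0.3, 0.04, 1.8, -0.001, 0, -0.001, -0.31, 0.04, 1.8, -0.001, 0, -0.001, -0.3, 0.03, 1.8, -0.001, 0, -0.001, -0.3, 0.03, 1.8, -0.001, 0, -0.001 ]
[ -0.3, 0.03, 1.8, -0.001, 0, -0.001 ]
max shift 1.8 turn 0.001166633307290715 end [594.3 213.8 108.9]

[ 0, 0, 0.65, 0.001, 0.001, 0, 0, 0, 0.65, 0.001, 0.001, 0, 0, 0, 0.65, 0.001, 0.001, 0, 0, 0, 0.65, 0.001, 0.001, 0 ]
max shift 0.65 turn 0.0008844064981919838 end [581.4 214.6  86.4]
```

Call:
{"method": "step_arm", "body": {
  "plan": [-0.36, 0.04, 2.16, -0.001, 0, -0.001, -0.36, 0.04, 2.16, -0.001, 0, -0.001, -0.36, 0.04, 2.16, -0.001, 0, -0.001, -0.36, 0.04, 2.16, -0.001, 0, -0.001, -0.36, 0.04, 2.16, -0.001, 0, -0.001],
  "hand": 4.5,
  "newtons": 12
}}

```text
time_s: 4.23
ee_pos: [593.9, 213.4, 108.0]
ee_rot: [179.9, -29.9, 176.2]
force: [1.0, -0.1, 1.1]
gripper_width: 44.9
gripper_force: 0.0
```

Call:
{"method": "step_arm", "body": {
  "plan": [0, 0, 0.65, 0, 0, 0, 0, 0, 0.65, 0, 0, 0, 0, 0, 0.65, 0, 0, 0, 0, 0, 0.6, 0, 0, 0, 0, 0, 0, 0, 0, 0]
}}

```text
time_s: 4.65
ee_pos: [581.8, 213.7, 85.8]
ee_rot: [180.0, -30.0, 176.2]
force: [0.6, -0.1, 0.5]
gripper_width: 44.6
gripper_force: 0.0
```

Call:
{"method": "step_arm", "body": {
  "plan": [0, 0, 0, 0, 0, 0, 0, 0, 0, 0, 0, 0, 0, 0, 0, 0, 0, 0, 0, 0, 0, 0, 0, 0, 0, 0, 0, 0, 0, 0],
  "hand": 0.5
}}

```text
time_s: 5.07
ee_pos: [582.5, 213.6, 86.0]
ee_rot: [179.9, -29.9, 176.1]
force: [-0.7, 0.9, 0.0]
gripper_width: 14.9
gripper_force: 0.0
```

Call:
{"method": "step_arm", "body": {
  "plan": [0, 0, 0, 0, 0, 0, 0, 0, 0, 0, 0, 0, 0, -0.5, 0, 0, 0, 0, 0, -1, 0, 0, 0, 0, 0, -1.2, 0, 0, 0, 0]
}}

```text
time_s: 5.48
ee_pos: [580.7, 186.5, 85.9]
ee_rot: [179.9, -29.9, 176.2]
force: [2.4, 2.3, 1.7]
gripper_width: 11.9
gripper_force: 12.0
```

Call:
{"method": "step_arm", "body": {
  "plan": [0, -1.5, 0, 0, 0, 0, 0, -1.5, 0, 0, 0, 0, 0, -1.5, 0, 0, 0, 0, 0, -1.5, 0, 0, 0, 0, 0, -1.5, 0, 0, 0, 0]
}}

```text
time_s: 5.9
ee_pos: [575.4, 110.1, 86.0]
ee_rot: [179.9, -29.9, 176.1]
force: [2.8, 2.5, 2.9]
gripper_width: 11.5
gripper_force: 12.0
```

Call:
{"method": "step_arm", "body": {
  "plan": [0, -1.5, 0, 0, 0, 0, 0, -1.5, 0, 0, 0, 0, 0, -1.5, 0, 0, 0, 0, 0, -1.5, 0, 0, 0, 0, 0, -1, 0, 0, 0, 0]
}}

```text
time_s: 6.32
ee_pos: [570.7, 40.2, 85.9]
ee_rot: [179.9, -29.9, 176.1]
force: [4.1, 4.5, 4.1]
gripper_width: 11.8
gripper_force: 12.0
```

Call:
{"method": "step_arm", "body": {
  "plan": [0, -0.7, 0, 0, 0, 0, 0, -0.3, 0, 0, 0, 0, 0, 0, 0, 0, 0, 0, 0, 0, 0, 0, 0, 0, 0, 0, 0, 0, 0, 0]
}}

```text
time_s: 6.73
ee_pos: [570.1, 30.9, 85.9]
ee_rot: [-179.9, -29.9, 176.1]
force: [4.1, -1.4, 5.9]
gripper_width: 11.9
gripper_force: 12.0
```

Call:
{"method": "step_arm", "body": {
  "plan": [0, 0, 0, 0, 0, 0, 0, 0, 0, 0, 0, 0, 0, 0, 0, 0, 0, 0, 0, 0, -2, 0, 0, 0, 0, 0, -3, 0, 0, 0],
  "hand": 5
}}

```text
time_s: 7.15
ee_pos: [592.0, 30.3, 127.0]
ee_rot: [-180.0, -30.5, 176.1]
force: [1.2, 1.3, -0.2]
gripper_width: 42.2
gripper_force: 0.0
```

Call:
{"method": "step_arm", "body": {
  "plan": [0, 2.5, -3, 0, 0, 0, 0, 3.5, -2, 0, 0, 0, 0, 3.5, -1, 0, 0, 0, 0, 3.5, -1, 0, 0, 0, 0, 3.5, 0, 0, 0, 0]
}}

```text
time_s: 7.57
ee_pos: [641.5, 193.9, 190.9]
ee_rot: [180.0, -29.8, 176.1]
force: [0.9, 0.1, -0.1]
gripper_width: 49.9
gripper_force: 0.0
```

```bash
python3 - <<'E'
from h import *
w=viewer.grab_frame("wrist"); save(w,'w3.png')
cv2.imwrite('pics/w3b.png',cv2.resize(cv2.imread('pics/w3.png'),(800,600)))
print(sensors.state()["ee_pos"])
for k in("green_tile","blue_tile","yellow_tile","cover","pockets"):
    for r in viewer.pinpoint(k,w)[:2]:
        u=np.array(r["location"]); o,d=ray(w,u); n=slopeR(V[2]).as_matrix()[:,2]
        h=23 if 0 else (-18 if k!='cover' else 0); q=slope(V,(0,0,h)); X=o+d*(n@(q-o))/(n@d)
        print(k,u,round(r["score"],2),slopeR(V[2]).inv().apply(X-slope(V,(0,0,0))))
E
```

```text
[640.5 201.4 189.5]
green_tile [299.7 198.6] 0.78 [ -2.  -94.4 -18. ]
blue_tile [244.1 195.8] 0.78 [  1.3 -34.5 -18. ]
yellow_tile [351.4 197.2] 0.89 [  -0.6 -150.2  -18. ]
yellow_tile [221.1 211. ] 0.72 [-15.7  -8.8 -18. ]
cover [116.7 201.7] 0.94 [-0.3 93.7 -0. ]
cover [324.2  65.9] 0.6 [ 126.4 -113.7   -0. ]
pockets [301.4 197.1] 0.42 [ -0.4 -96.3 -18. ]
```

View pics/w3b.png

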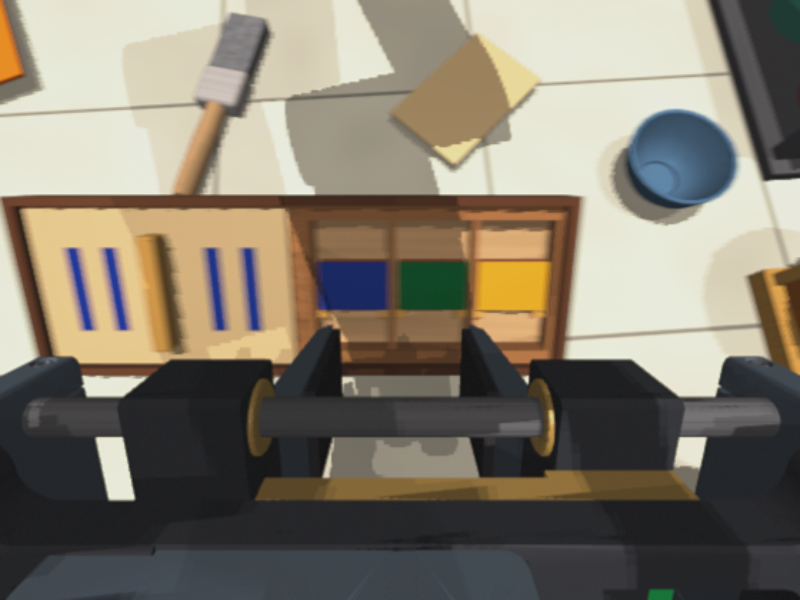

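The green tile is in the middle pocket: pixel (433,285) in the 800x600 view, with blue to its left and yellow to its right. The cover is parked at y≈94. Before grasping I'll take a close crop to check the pegs.

```bash
python3 - <<'E'
from h import *
im=cv2.imread('pics/w3.png')[140:260,200:400]
cv2.imwrite('pics/w3c.png',cv2.resize(im,(800,480),interpolation=cv2.INTER_CUBIC))
s=sensors.state(); print(s["qpos"])
w=viewer.grab_frame("wrist")
for p in [(-18,-95-19,-10),(-18,-95+19,-10),(18,-95,-4),(-18,-95,-4)]: print((proj(w,slope(V,np.array(p,float)))-[200,140])*4)
T=toolR(V[2])*Ro.from_euler('z',90,degrees=True)
plan(slope(V,(-1,-95.5,70)),T,14)
E
```

```text
[ 11.9  44.4  55.3   8.3 109.2 -73.5]
[484.1 303.3]
[341.1 303.8]
[416.7 174.2]
[414.3 310.2]
[ 0, 0.18, 0.53, 0, 0, 0.112, 0.02, 0.18, 0.52, 0, 0, 0.112, 0.04, 0.18, 0.53, 0, 0, 0.112, 0.06, 0.17, 0.52, 0, 0, 0.112, 0.08, 0.16, 0.53, 0, 0, 0.112 ]
[ 0.1, 0.15, 0.52, 0, 0, 0.112, 0.11, 0.14, 0.53, 0, 0, 0.112, 0.13, 0.13, 0.52, 0, 0, 0.112, 0.14, 0.12, 0.53, 0, 0, 0.112, 0.15, 0.09, 0.52, 0, 0, 0.112 ]
[ 0.17, 0.08, 0.53, 0, 0, 0.112, 0.17, 0.06, 0.52, 0, 0, 0.112, 0.17, 0.04, 0.53, 0, 0, 0.112, 0.18, 0.02, 0.52, 0, 0, 0.112 ]
max shift 0.53 turn 0.11192199604179989 end [605.6 218.9 125.8]
```

View pics/w3c.png

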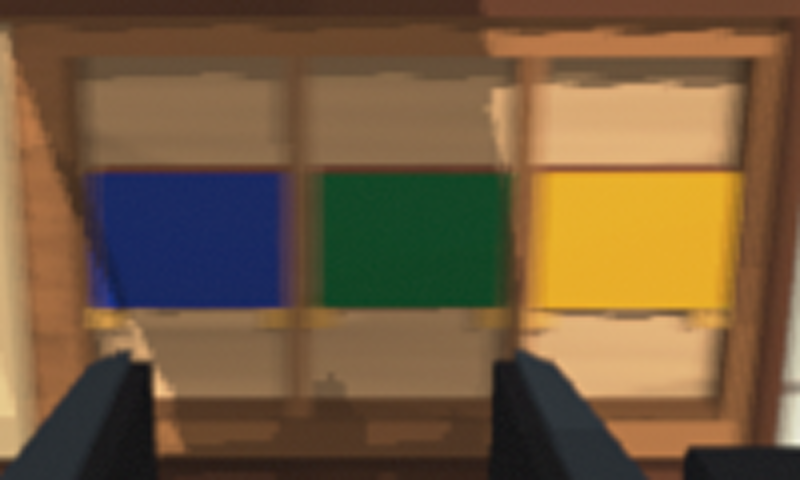

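Pegs show at (345,318) and (490,318) in the crop. The gap between them is about 30 mm, narrower than the pads, so I'll keep the fingertips just above the pegs' height.

Call:
{"method": "step_arm", "body": {
  "plan": [0, 0.18, 0.53, 0, 0, 0.112, 0.02, 0.18, 0.52, 0, 0, 0.112, 0.04, 0.18, 0.53, 0, 0, 0.112, 0.06, 0.17, 0.52, 0, 0, 0.112, 0.08, 0.16, 0.53, 0, 0, 0.112],
  "hand": 5.4
}}

```text
time_s: 8.33
ee_pos: [628.2, 200.7, 166.9]
ee_rot: [-162.8, -24.9, 139.8]
force: [0.1, -0.6, -0.0]
gripper_width: 54.0
gripper_force: 0.0
```

Call:
{"method": "step_arm", "body": {
  "plan": [0.1, 0.15, 0.52, 0, 0, 0.112, 0.11, 0.14, 0.53, 0, 0, 0.112, 0.13, 0.13, 0.52, 0, 0, 0.112, 0.14, 0.12, 0.53, 0, 0, 0.112, 0.15, 0.09, 0.52, 0, 0, 0.112]
}}

```text
time_s: 8.75
ee_pos: [615.8, 210.7, 144.2]
ee_rot: [-152.5, -12.4, 108.5]
force: [0.0, -0.4, 0.5]
gripper_width: 53.8
gripper_force: 0.0
```

Call:
{"method": "step_arm", "body": {
  "plan": [0.17, 0.08, 0.53, 0, 0, 0.112, 0.17, 0.06, 0.52, 0, 0, 0.112, 0.17, 0.04, 0.53, 0, 0, 0.112, 0.18, 0.02, 0.52, 0, 0, 0.112, 0, 0, 0, 0, 0, 0]
}}

```text
time_s: 9.17
ee_pos: [605.2, 218.9, 125.4]
ee_rot: [-149.9, -0.0, 86.1]
force: [-0.6, -0.3, 0.4]
gripper_width: 53.8
gripper_force: 0.0
```

```bash
python3 - <<'E'
from h import *
T=toolR(V[2])*Ro.from_euler('z',90,degrees=True)
s=sensors.state(); print(s["ee_pos"],s["ee_rot"],s["qpos"],slopeR(V[2]).inv().apply(np.array(s["ee_pos"])-slope(V,(0,0,0))))
e=plan(slope(V,(-0.5,-95,20)),T,4);plan(slope(V,(-0.5,-95,4.5)),T,3,e)
E
```

```text
[605.2 218.9 125.4] [-149.9   -0.    86.1] [14.4 43.8 65.9  9.2 99.  17.4] [ -0.8 -95.5  69.6]
[ -0.01, -0.01, 1.24, 0, -0.001, -0.001, -0.02, 0, 1.24, 0, -0.001, -0.001, -0.01, -0.01, 1.24, 0, -0.001, -0.001, -0.01, -0.01, 1.24, 0, -0.001, -0.001 ]
max shift 1.24 turn 0.0009647639684431575 end [580.1 220.   82.7]
[ 0, 0, 0.52, 0, 0.001, 0, 0, 0, 0.51, 0, 0.001, 0, 0, 0, 0.52, 0, 0.001, 0 ]
max shift 0.52 turn 0.0008170256510649698 end [572.4 220.5  69.3]
```

Call:
{"method": "step_arm", "body": {
  "plan": [-0.01, -0.01, 1.24, 0, 0, 0, -0.02, 0, 1.24, 0, 0, 0, -0.01, -0.01, 1.24, 0, 0, 0, -0.01, -0.01, 1.24, 0, 0, 0, 0, 0, 0.5, 0, 0, 0]
}}

```text
time_s: 9.58
ee_pos: [577.4, 220.4, 78.1]
ee_rot: [-149.9, -0.1, 86.3]
force: [0.0, -1.1, -0.2]
gripper_width: 54.2
gripper_force: 0.0
```

Call:
{"method": "step_arm", "body": {
  "plan": [0, 0, 0.5, 0, 0, 0, 0, 0, 0.3, 0, 0, 0, 0, 0, 0.25, 0, 0, 0, 0, 0, 0, 0, 0, 0]
}}

```text
time_s: 9.92
ee_pos: [573.3, 221.8, 69.9]
ee_rot: [-150.1, -0.1, 86.3]
force: [0.1, 1.2, 0.6]
gripper_width: 54.1
gripper_force: 0.0
```

Call:
{"method": "step_arm", "body": {
  "plan": [0, 0, 0, 0, 0, 0, 0, 0, 0, 0, 0, 0, 0, 0, 0, 0, 0, 0, 0, 0, 0, 0, 0, 0, 0, 0, 0, 0, 0, 0],
  "hand": 3.2,
  "newtons": 15
}}

```text
time_s: 10.33
ee_pos: [573.5, 222.1, 70.1]
ee_rot: [-150.1, -0.1, 86.3]
force: [0.8, -0.2, 1.2]
gripper_width: 35.8
gripper_force: 15.0
```

Call:
{"method": "step_arm", "body": {
  "plan": [0, 0, -0.4, 0, 0, 0, 0, 0, -0.8, 0, 0, 0, 0, 0, -1.5, 0, 0, 0, 0, 0, -2, 0, 0, 0, 0, 0, -2, 0, 0, 0]
}}

```text
time_s: 10.75
ee_pos: [606.9, 219.6, 128.9]
ee_rot: [-150.0, -0.1, 86.3]
force: [-0.5, 0.6, -0.5]
gripper_width: 35.9
gripper_force: 15.0
```

Call:
{"method": "step_arm", "body": {
  "plan": [0, 0, -2, 0, 0, 0, 0, 0, -2, 0, 0, 0, 0, 0, -2, 0, 0, 0, 0, 0, -2, 0, 0, 0, 0, 0, -1, 0, 0, 0]
}}

```text
time_s: 11.17
ee_pos: [652.9, 216.5, 208.6]
ee_rot: [-150.3, -0.2, 86.2]
force: [-0.5, -0.2, -0.3]
gripper_width: 35.8
gripper_force: 15.0
```

```bash
python3 - <<'E'
from h import *
s=sensors.state(); print(s["ee_pos"],s["gripper_width"],s["gripper_force"])
# board pose from top picture: cover decoy aside
t=viewer.grab_frame("top"); a=viewer.grab_frame("scene"); save(t,'top1.png')
for k,z in(("gap",12),("board",0)):
    for p in(t,a):
        print(k,[(np.array(r["location"]),atz(p,r["location"],z)) for r in viewer.pinpoint(k,p)[:1]])
print(cv2.__version__)
# board outline by colour in top
for n,p in(("top",t),("scene",a)):
    hsv=cv2.cvtColor(p["img"],cv2.COLOR_RGB2HSV); c=proj(p,(495,-310,12)).astype(int); print(n,c,hsv[tuple(c[::-1])])
T=Ro.from_euler('xyz',[180,0,87],degrees=True)
plan((470,-250,260),T,24)
E
```

```text
[652.9 216.5 208.6] 35.815926859828174 14.999907799065113
gap [(array([442.7, 234.9]), array([ 464.3, -382.1,   12. ]))]
gap [(array([138.2, 327.4]), array([ 465.4, -374.9,   12. ]))]
board [(array([409.1, 224. ]), array([ 492.9, -304.5,    0. ]))]
board [(array([171.5, 314.9]), array([ 493.1, -308.9,    0. ]))]
4.12.0
top [412 222] [ 28  99 160]
scene [170 313] [ 27  80 192]
[ -1.99, -0.66, 0.11, -0.022, 0, -0.001, -1.99, -0.66, 0.1, -0.022, 0, -0.001, -1.98, -0.66, 0.08, -0.022, 0, -0.001, -1.99, -0.67, 0.07, -0.022, 0, -0.001, -1.99, -0.67, 0.06, -0.022, 0, -0.001 ]
[ -1.98, -0.68, 0.03, -0.022, 0, -0.001, -1.99, -0.68, 0.03, -0.022, 0, -0.001, -1.98, -0.68, 0.01, -0.022, 0, -0.001, -1.98, -0.68, -0.01, -0.022, 0, -0.001, -1.99, -0.68, -0.02, -0.022, 0, -0.001 ]
[ -1.98, -0.69, -0.03, -0.022, 0, -0.001, -1.98, -0.69, -0.06, -0.022, 0, -0.001, -1.98, -0.68, -0.06, -0.022, 0, -0.001, -1.98, -0.69, -0.08, -0.022, 0, -0.001, -1.98, -0.69, -0.1, -0.022, 0, -0.001 ]
[ -1.98, -0.69, -0.11, -0.022, 0, -0.001, -1.97, -0.68, -0.13, -0.022, 0, -0.001, -1.98, -0.69, -0.14, -0.022, 0, -0.001, -1.98, -0.68, -0.16, -0.022, 0, -0.001, -1.97, -0.68, -0.17, -0.022, 0, -0.001 ]
[ -1.98, -0.68, -0.18, -0.022, 0, -0.001, -1.97, -0.68, -0.21, -0.022, 0, -0.001, -1.97, -0.68, -0.21, -0.022, 0, -0.001, -1.98, -0.67, -0.23, -0.022, 0, -0.001 ]
max shift 1.99 turn 0.021863955701057005 end [ 470. -250.  260.]
```

Call:
{"method": "step_arm", "body": {
  "plan": [-1.5, -0.5, 0.1, -0.022, 0, -0.001, -2, -0.66, 0.1, -0.022, 0, -0.001, -2, -0.66, 0.1, -0.022, 0, -0.001, -2, -0.67, 0.05, -0.022, 0, -0.001, -2, -0.67, 0.05, -0.022, 0, -0.001]
}}

```text
time_s: 11.88
ee_pos: [614.2, 122.9, 215.9]
ee_rot: [-156.3, -0.2, 86.6]
force: [-0.4, -0.4, -0.0]
gripper_width: 35.9
gripper_force: 15.0
```

Call:
{"method": "step_arm", "body": {
  "plan": [-2, -0.68, 0, -0.022, 0, -0.001, -2, -0.68, 0, -0.022, 0, -0.001, -2, -0.68, 0, -0.022, 0, -0.001, -2, -0.68, 0, -0.022, 0, -0.001, -2, -0.68, 0, -0.022, 0, -0.001]
}}

```text
time_s: 12.3
ee_pos: [576.5, 24.9, 227.8]
ee_rot: [-162.6, -0.3, 86.8]
force: [-0.1, 0.1, -1.1]
gripper_width: 36.1
gripper_force: 15.0
```

Call:
{"method": "step_arm", "body": {
  "plan": [-2, -0.69, -0.05, -0.022, 0, -0.001, -2, -0.69, -0.05, -0.022, 0, -0.001, -2, -0.69, -0.05, -0.022, 0, -0.001, -2, -0.69, -0.1, -0.022, 0, -0.001, -2, -0.69, -0.1, -0.022, 0, -0.001]
}}

```text
time_s: 12.72
ee_pos: [538.6, -73.1, 239.3]
ee_rot: [-168.9, -0.4, 87.1]
force: [-0.2, 0.4, -0.2]
gripper_width: 35.4
gripper_force: 15.0
```

Call:
{"method": "step_arm", "body": {
  "plan": [-2, -0.69, -0.1, -0.022, 0, -0.001, -2, -0.69, -0.1, -0.022, 0, -0.001, -2, -0.69, -0.1, -0.022, 0, -0.001, -2, -0.69, -0.15, -0.022, 0, -0.001, -2, -0.69, -0.15, -0.022, 0, -0.001]
}}

```text
time_s: 13.13
ee_pos: [500.5, -171.2, 249.6]
ee_rot: [-175.2, -0.5, 87.4]
force: [-0.9, 0.3, -1.0]
gripper_width: 36.3
gripper_force: 15.0
```

Call:
{"method": "step_arm", "body": {
  "plan": [-2, -0.68, -0.2, -0.022, 0, -0.001, -2, -0.68, -0.2, -0.022, 0, -0.001, -2, -0.68, -0.2, -0.022, 0, -0.001, -1.5, -0.5, -0.2, -0.022, 0, -0.001, 0, 0, 0, 0, 0, 0]
}}

```text
time_s: 13.55
ee_pos: [471.4, -246.4, 258.7]
ee_rot: [179.7, -0.4, 87.4]
force: [-0.6, 1.2, 0.1]
gripper_width: 35.9
gripper_force: 15.0
```

```bash
python3 - <<'E'
from h import *
s=sensors.state(); print(s["ee_pos"],s["ee_rot"],s["gripper_width"],s["qpos"])
w=viewer.grab_frame("wrist"); save(w,'w4.png')
print(w["position"],w["attitude"])
cv2.imwrite('pics/w4b.png',cv2.resize(cv2.imread('pics/w4.png'),(800,600)))
for k,z in(("gap",12),("board",0),("green_tile",None)):
    for r in viewer.pinpoint(k,w)[:2]: print(k,np.array(r["location"]),r["score"],atz(w,r["location"],s["ee_pos"][2]-23 if z is None else z))
E
```

```text
[ 471.4 -246.4  258.7] [179.7  -0.4  87.4] 35.918167988551396 [-29.1  13.3  92.2   0.5  74.4 -26.7]
[ 473.6 -171.3  416.7] [164.8  -0.3  -2.6]
board [302.2 230. ] 0.6 [ 501.  -316.3    0. ]
green_tile [280.4 254. ] 0.71 [ 471.1 -249.9  235.7]
```

View pics/w4b.png

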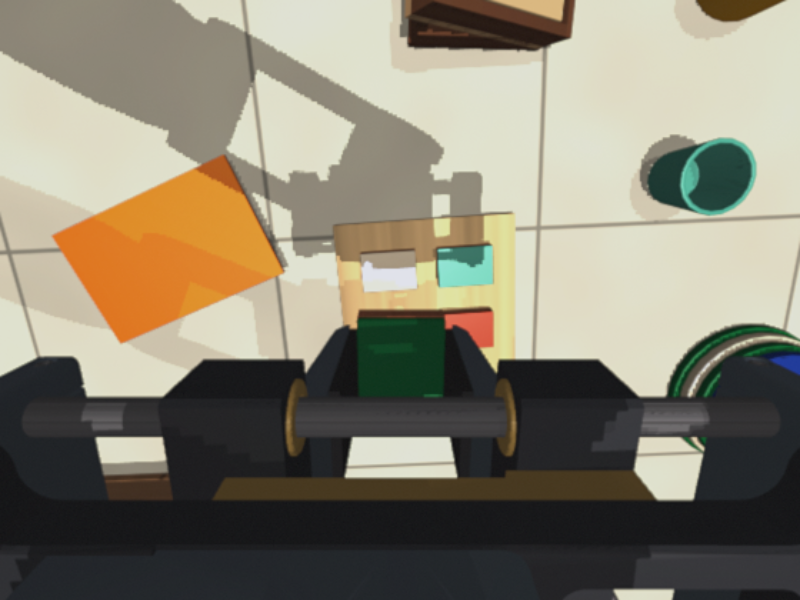

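The wrist view shows the tile centred in the fingers, green face up, at (401,355). The board's far corners are at (334,226) and (513,213), while the bare patch is hidden behind the tool. I'll fit the board pose from three views.

```bash
python3 - <<'E'
from h import *
w=viewer.grab_frame("wrist")
c1=atz(w,np.array((334,226))*.7,12);c2=atz(w,np.array((513,213))*.7,12); d=c2-c1
yaw=np.degrees(np.arctan2(d[1],d[0])); print('wrist',c1,c2,np.linalg.norm(d),yaw)
ex=d[:2]/np.linalg.norm(d[:2]); ey=np.array([-ex[1],ex[0]]); m=(c1+c2)[:2]/2
print('gap from wrist',m-106*ey-62*ey-35*ex,'board',m-106*ey)
# tiles in the wrist view: white, teal, red
for n in("top","scene"):
    p=viewer.grab_frame(n); 
    H=cv2.cvtColor(p["img"],cv2.COLOR_RGB2HSV).astype(int)
    # model fit: dark patch
    g=proj(p,(463,-377,12)); yy,xx=np.mgrid[:420,:560]
    m=((H[...,2]<75)&(H[...,1]<90)&(np.hypot(xx-g[0],yy-g[1])<22)).astype(np.uint8)
    q,lab,st,ce=cv2.connectedComponentsWithStats(m); i=1+np.argmax(st[1:,4]); print(n,'gap',ce[i],st[i],atz(p,ce[i],12))
    # board corners: yellow mask
    m=((abs(H[...,0]-27)<7)&(H[...,1]>50)).astype(np.uint8)
    P=proj(p,(495,-310,12)); m[np.hypot(xx-P[0],yy-P[1])>100]=0
    m=cv2.morphologyEx(m,cv2.MORPH_OPEN,np.ones((3,3)))
    q,lab,st,ce=cv2.connectedComponentsWithStats(m); i=1+np.argmax(st[1:,4])
    pts=np.argwhere(lab==i)[:,::-1]; X=np.array([atz(p,u,12)[:2] for u in pts],np.float32); print(n,'board',cv2.minAreaRect(X),st[i])
E
```

```text
wrist [ 415.2 -205.3   12. ] [ 579.6 -200.5   12. ] 164.43476911457773 1.6935026712910224
gap from wrist [ 467.4 -371.9] board [ 500.5 -308.9]
top gap [441.9 235.4] [ 419  214   44   44 1417] [ 463.1 -380.    12. ]
top board ((534.3121948242188, -258.01904296875), (95.86771392822266, 113.82808685302734), 0.00534517876803875) [368 188  46  39 777]
scene gap [138.4 319.8] [134 316  11   9  41] [ 452.3 -364.    12. ]
scene board ((497.232177734375, -310.84954833984375), (169.49954223632812, 215.7134246826172), 0.5701773166656494) [ 108  294  123   84 3446]
```

```bash
python3 - <<'E'
from h import *
yy,xx=np.mgrid[:420,:560]
for n in("top","scene"):
    p=dict(viewer.grab_frame(n)); img=cv2.imread(f'pics/{n}0.png'); H=cv2.cvtColor(img,cv2.COLOR_BGR2HSV).astype(int)
    g=proj(p,(463,-377,12))
    near=np.hypot(xx-g[0],yy-g[1])<18
    G=H[...,2]; m=(near&(G<105)).astype(np.uint8)
    q,lab,st,ce=cv2.connectedComponentsWithStats(m); i=1+np.argmax(st[1:,4])
    X=np.array([atz(p,u,12)[:2] for u in np.argwhere(lab==i)[:,::-1]],np.float32)
    print(n,'gap',ce[i],st[i],atz(p,ce[i],12),cv2.minAreaRect(X))
    m=((abs(H[...,0]-27)<6)&(H[...,1]>60)).astype(np.uint8)
    P=proj(p,(495,-310,12)); m[np.hypot(xx-P[0],yy-P[1])>75]=0
    m=cv2.morphologyEx(m,cv2.MORPH_OPEN,np.ones((2,2)))
    q,lab,st,ce=cv2.connectedComponentsWithStats(m); i=1+np.argmax(st[1:,4])
    X=np.array([atz(p,u,12)[:2] for u in np.argwhere(lab==i)[:,::-1]],np.float32); print(n,'board',cv2.minAreaRect(X),st[i])
E
```

```text
top gap [438.9 234.6] [431 225  17  20 295] [ 465.1 -372.8   12. ] ((465.3426818847656, -372.8812255859375), (47.42766571044922, 36.52650833129883), 0.7440021634101868)
top board ((497.324951171875, -311.11279296875), (164.73606872558594, 215.3749237060547), 0.004980734549462795) [ 369  189   90   67 3445]
scene gap [137.4 325.8] [126 314  24  24 315] [ 461.4 -373.8   12. ] ((461.74383544921875, -373.7616882324219), (45.952117919921875, 31.95758056640625), 2.9670207500457764)
scene board ((501.15716552734375, -312.044677734375), (166.68148803710938, 211.01145935058594), 0.5291548371315002) [ 109  264  123  115 4334]
```

```bash
python3 - <<'E'
from h import *
plan((464.5,-370.5,85),Ro.from_euler('xyz',[180,0,91.5],degrees=True),10)
E
```

```text
[ -1.28, -0.05, 1.73, 0.001, -0.001, -0.007, -1.28, -0.06, 1.72, 0.001, -0.001, -0.007, -1.28, -0.07, 1.73, 0.001, -0.001, -0.007, -1.27, -0.07, 1.73, 0.001, -0.001, -0.007, -1.28, -0.08, 1.73, 0.001, -0.001, -0.007 ]
[ -1.27, -0.09, 1.73, 0.001, -0.001, -0.007, -1.26, -0.09, 1.73, 0.001, -0.001, -0.007, -1.27, -0.11, 1.74, 0.001, -0.001, -0.007, -1.26, -0.1, 1.73, 0.001, -0.001, -0.007, -1.26, -0.12, 1.74, 0.001, -0.001, -0.007 ]
max shift 1.74 turn 0.006801333283885316 end [ 464.5 -370.5   85. ]
```

Call:
{"method": "step_arm", "body": {
  "plan": [-1.28, -0.05, 1.73, 0.001, -0.001, -0.007, -1.28, -0.06, 1.72, 0.001, -0.001, -0.007, -1.28, -0.07, 1.73, 0.001, -0.001, -0.007, -1.27, -0.07, 1.73, 0.001, -0.001, -0.007, -1.28, -0.08, 1.73, 0.001, -0.001, -0.007]
}}

```text
time_s: 14.42
ee_pos: [469.1, -308.2, 171.2]
ee_rot: [179.9, -0.2, 89.6]
force: [-0.2, -0.2, -0.9]
gripper_width: 35.6
gripper_force: 15.0
```

Call:
{"method": "step_arm", "body": {
  "plan": [-1.27, -0.09, 1.73, 0.001, -0.001, -0.007, -1.26, -0.09, 1.73, 0.001, -0.001, -0.007, -1.27, -0.11, 1.74, 0.001, -0.001, -0.007, -1.26, -0.1, 1.73, 0.001, -0.001, -0.007, -1.26, -0.12, 1.74, 0.001, -0.001, -0.007]
}}

```text
time_s: 14.83
ee_pos: [464.4, -371.4, 84.3]
ee_rot: [-179.8, 0.1, 91.6]
force: [0.2, -0.1, -1.0]
gripper_width: 35.7
gripper_force: 15.0
```

Call:
{"method": "step_arm", "body": {
  "plan": [0, 0, 0, 0, 0, 0]
}}

```text
time_s: 14.92
ee_pos: [462.7, -371.4, 81.8]
ee_rot: [-179.5, -0.1, 91.5]
force: [-0.5, 1.5, -0.6]
gripper_width: 35.9
gripper_force: 15.0
```

```bash
python3 - <<'E'
from h import *
s=sensors.state(); print(s["ee_pos"],s["ee_rot"],s["gripper_width"])
w=viewer.grab_frame("wrist"); save(w,'w5.png'); print(w["position"],w["attitude"])
im=w["img"][100:310,140:420]; cv2.imwrite('pics/w5c.png',cv2.resize(cv2.cvtColor(im,cv2.COLOR_RGB2BGR),(800,600),interpolation=cv2.INTER_CUBIC))
for k,z in(("board",0),("green_tile",s["ee_pos"][2]-23)):
    for r in viewer.pinpoint(k,w)[:1]: print(k,r,atz(w,r["location"],z))
E
```

```text
[ 462.7 -371.4   81.8] [-179.5   -0.1   91.5] 35.86864035683643
[ 461.6 -295.3  239.3] [164.5   0.5   1.6]
board {'location': [329.7, 147.9], 'score': 0.58} [ 498.2 -311.4    0. ]
green_tile {'location': [281.9, 257.5], 'score': 0.76} [ 463.4 -377.4   58.8]
```

View pics/w5c.png

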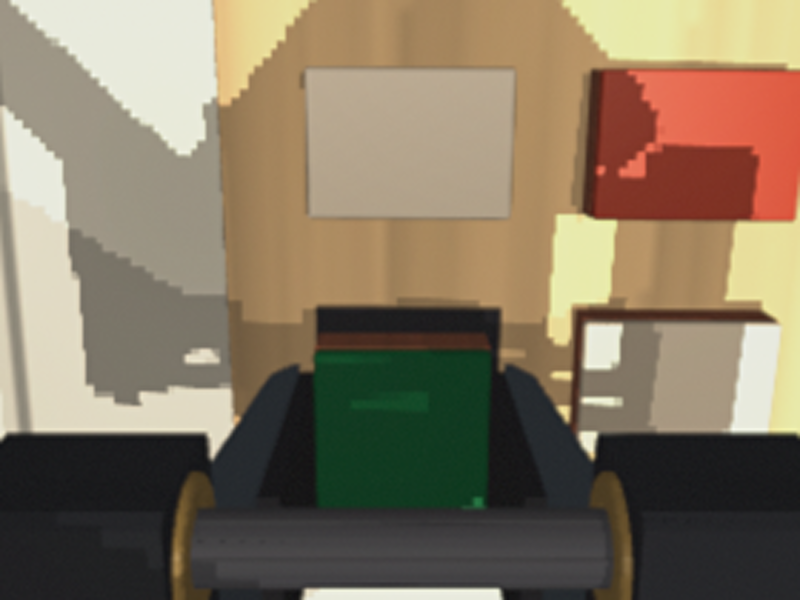

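```bash
python3 - <<'E'
from h import *
w=viewer.grab_frame("wrist"); print(w["fx"],w["fy"],w["cx"],w["cy"])
f=lambda u,z: atz(w,np.array(u)*.35+[140,100],z)[:2]
for n,u,z in [("white TL",(305,68),26),("white TR",(515,68),26),("white BR",(512,217),26),("white BL",(308,217),26),("red TL",(603,70),26),("red BL",(597,219),26),("lr TL",(585,321),26),("lr TR",(778,321),26),("patch TL",(317,308),12),("patch TR",(501,308),12),("board L",(215,60),12),("board L2",(235,380),12)]: print(n,f(u,z))
tz=sensors.state()["ee_pos"][2]-9
for u in [(316,350),(490,350)]: print('tile top',f(u,tz))
E
```

```text
304.7817803355887 304.7817803355887 280.2451967974925 209.70776197321308
white TL [ 439.  -294.8]
white TR [ 489.4 -293.4]
white BR [ 490.9 -329.3]
white BL [ 439.7 -330.8]
red TL [ 510.5 -293.2]
red BL [ 512.2 -329.2]
lr TL [ 511.5 -355.9]
lr TR [ 561.5 -354.5]
patch TL [ 440.6 -358.3]
patch TR [ 491.3 -356.9]
board L [ 414.5 -293.5]
board L2 [ 417.6 -380. ]
tile top [ 446.7 -348.9]
tile top [ 481.5 -347.9]
```

All three cameras agree that the patch and the stuck tiles have their 50 mm side along world x (patch x 440.6–491.3, neighbour 50 x 36). This is a quarter turn from what the text implies relative to the board's long side. I go by the patch itself and its neighbours, so the tile gets turned 90°. That leaves 26 mm free in y for the fingers.

```bash
python3 - <<'E'
from h import *
plan((467.3,-375,82),Ro.from_euler('xyz',[180,0,1.7],degrees=True),15)
E
```

```text
[ -0.03, 0.02, 0.03, 0, 0, 0.105, -0.03, 0.01, 0.03, 0, 0, 0.105, -0.02, 0.03, 0.03, 0, 0, 0.105, -0.02, 0.02, 0.03, 0, 0, 0.105, -0.02, 0.03, 0.02, 0, 0, 0.105 ]
[ -0.02, 0.02, 0.03, 0, 0, 0.105, -0.01, 0.03, 0.03, 0, 0, 0.105, -0.01, 0.04, 0.03, 0, 0, 0.105, -0.01, 0.03, 0.03, 0, 0, 0.105, 0, 0.03, 0.03, 0, 0, 0.105 ]
[ 0, 0.03, 0.03, 0, 0, 0.105, 0, 0.04, 0.03, 0, 0, 0.105, 0.01, 0.03, 0.03, 0, 0, 0.105, 0, 0.03, 0.02, 0, 0, 0.105, 0.02, 0.03, 0.03, 0, 0, 0.105 ]
max shift 0.04 turn 0.10461428054920832 end [ 467.3 -375.    82. ]
```

Call:
{"method": "step_arm", "body": {
  "plan": [-0.03, 0.02, 0.03, 0, 0, 0.105, -0.03, 0.01, 0.03, 0, 0, 0.105, -0.02, 0.03, 0.03, 0, 0, 0.105, -0.02, 0.02, 0.03, 0, 0, 0.105, -0.02, 0.03, 0.02, 0, 0, 0.105]
}}

```text
time_s: 15.53
ee_pos: [465.8, -372.1, 85.5]
ee_rot: [-180.0, 0.2, 61.3]
force: [-0.2, -0.2, -1.2]
gripper_width: 36.2
gripper_force: 15.0
```

Call:
{"method": "step_arm", "body": {
  "plan": [-0.02, 0.02, 0.03, 0, 0, 0.105, -0.01, 0.03, 0.03, 0, 0, 0.105, -0.01, 0.04, 0.03, 0, 0, 0.105, -0.01, 0.03, 0.03, 0, 0, 0.105, 0, 0.03, 0.03, 0, 0, 0.105]
}}

```text
time_s: 15.95
ee_pos: [466.6, -373.5, 84.1]
ee_rot: [179.9, 0.2, 31.2]
force: [-0.9, -0.4, -0.5]
gripper_width: 36.0
gripper_force: 15.0
```

Call:
{"method": "step_arm", "body": {
  "plan": [0, 0.03, 0.03, 0, 0, 0.105, 0, 0.04, 0.03, 0, 0, 0.105, 0.01, 0.03, 0.03, 0, 0, 0.105, 0, 0.03, 0.02, 0, 0, 0.105, 0.02, 0.03, 0.03, 0, 0, 0.105]
}}

```text
time_s: 16.37
ee_pos: [467.5, -374.9, 82.7]
ee_rot: [179.8, 0.1, 1.1]
force: [-0.0, -0.2, -0.1]
gripper_width: 35.6
gripper_force: 15.0
```

Call:
{"method": "step_arm", "body": {
  "plan": [0, 0, 0, 0, 0, 0, 0, 0, 0, 0, 0, 0]
}}

```text
time_s: 16.53
ee_pos: [467.2, -375.1, 82.2]
ee_rot: [179.8, 0.2, 1.5]
force: [0.1, -0.2, -1.0]
gripper_width: 35.7
gripper_force: 15.0
```

```bash
python3 - <<'E'
from h import *
w=viewer.grab_frame("wrist"); save(w,'w6.png'); s=sensors.state(); print(s["ee_pos"],s["ee_rot"],s["gripper_width"],w["position"],w["attitude"])
im=w["img"][100:310,140:420]; cv2.imwrite('pics/w6c.png',cv2.resize(cv2.cvtColor(im,cv2.COLOR_RGB2BGR),(800,600),interpolation=cv2.INTER_CUBIC))
E
```

```text
[ 467.1 -375.1   82. ] [179.8   0.2   1.5] 35.524493138699626 [ 543.  -372.1  239.4] [164.3  -0.2 -88.5]
```

View pics/w6c.png

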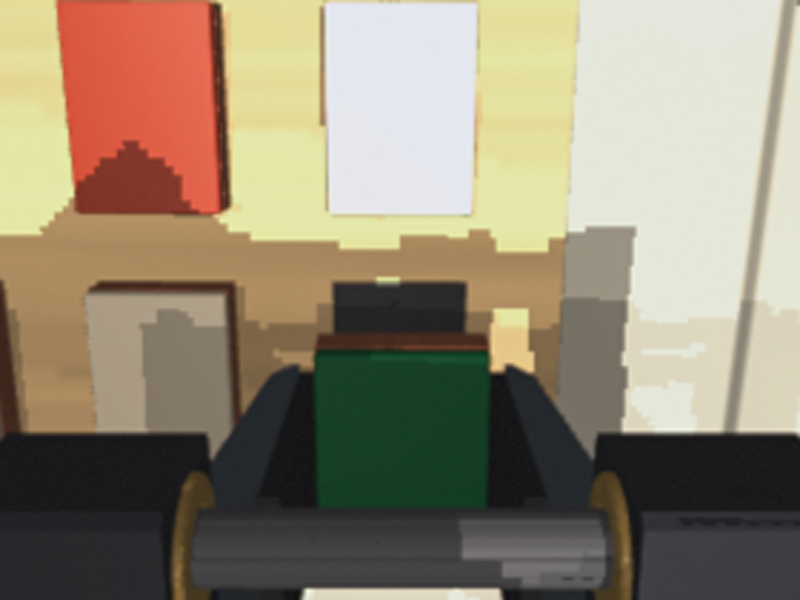

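The tile is square with the patch and its neighbours: patch edge (333..466, 283), tile edge (316..489, 350). Next I work out the remaining offset.

```bash
python3 - <<'E'
from h import *
w=viewer.grab_frame("wrist"); s=sensors.state(); tz=s["ee_pos"][2]-9
f=lambda u,z: atz(w,np.array(u)*.35+[140,100],z)[:2]
a,b=f((333,283),12),f((466,283),12); print('patch',a,b,(a+b)/2)
c,d=f((316,350),tz),f((488.5,350),tz); print('tile',c,d,(c+d)/2)
e,g=f((318,335),tz-14),f((486,335),tz-14); print('tile bottom',e,g,(e+g)/2)
print('patch c',(a+b)/2-[25,0],'tile c',(c+d)/2-[25,0], s["ee_pos"])
E
```

```text
patch [ 487.1 -356.3] [ 488. -392.] [ 487.6 -374.1]
tile [ 488.1 -357.2] [ 489.  -391.9] [ 488.5 -374.5]
tile bottom [ 486.9 -356.4] [ 487.9 -392.8] [ 487.4 -374.6]
patch c [ 462.6 -374.1] tile c [ 463.5 -374.5] [ 467.  -375.1   81.8]
```

Call:
{"method": "step_arm", "body": {
  "plan": [0, 0, 1, 0, 0, 0, 0, 0, 1, 0, 0, 0, 0, 0, 1, 0, 0, 0, 0, 0, 0.8, 0, 0, 0, 0, 0, 0.3, 0, 0, 0]
}}

```text
time_s: 17.05
ee_pos: [465.3, -374.6, 37.6]
ee_rot: [-180.0, 0.4, 1.4]
force: [-0.3, 0.8, -0.3]
gripper_width: 35.7
gripper_force: 15.0
```

Call:
{"method": "step_arm", "body": {
  "plan": [0, 0, 0.15, 0, 0, 0, 0, 0, 0.1, 0, 0, 0, 0, 0, 0.1, 0, 0, 0, 0, 0, 0, 0, 0, 0]
}}

```text
time_s: 17.38
ee_pos: [466.6, -375.6, 36.6]
ee_rot: [179.9, 0.2, 1.4]
force: [0.1, -0.3, -0.1]
gripper_width: 35.8
gripper_force: 15.0
```

Call:
{"method": "step_arm", "body": {
  "plan": [0, 0, 0.1, 0, 0, 0, 0, 0, 0.1, 0, 0, 0, 0, 0, 0, 0, 0, 0]
}}

```text
time_s: 17.63
ee_pos: [466.7, -375.7, 35.3]
ee_rot: [179.8, 0.2, 1.4]
force: [-0.8, 0.8, 3.7]
gripper_width: 35.9
gripper_force: 15.0
```

Call:
{"method": "step_arm", "body": {
  "plan": [0, 0, 0.08, 0, 0, 0, 0, 0, 0, 0, 0, 0]
}}

```text
time_s: 17.8
ee_pos: [466.7, -375.7, 35.3]
ee_rot: [179.8, 0.2, 1.3]
force: [-2.7, 1.1, 8.9]
gripper_width: 36.0
gripper_force: 15.0
```

Call:
{"method": "step_arm", "body": {
  "plan": [0, 0, 0.08, 0, 0, 0, 0, 0, 0, 0, 0, 0]
}}

```text
time_s: 17.97
ee_pos: [466.7, -375.7, 35.2]
ee_rot: [179.8, 0.2, 1.3]
force: [-3.0, 2.3, 13.8]
gripper_width: 35.5
gripper_force: 15.0
```

The tile is on the board at TCP z 35.3, as predicted. I'll ease the pressure, release and retract.

Call:
{"method": "step_arm", "body": {
  "plan": [0, 0, -0.1, 0, 0, 0, 0, 0, 0, 0, 0, 0, 0, 0, 0, 0, 0, 0]
}}

```text
time_s: 18.22
ee_pos: [466.7, -375.7, 35.2]
ee_rot: [179.8, 0.2, 1.3]
force: [-0.9, 2.1, 8.4]
gripper_width: 35.9
gripper_force: 15.0
```

Call:
{"method": "step_arm", "body": {
  "plan": [0, 0, 0, 0, 0, 0, 0, 0, 0, 0, 0, 0, 0, 0, 0, 0, 0, 0, 0, 0, 0, 0, 0, 0],
  "hand": 4.8
}}

```text
time_s: 18.55
ee_pos: [466.3, -375.4, 33.5]
ee_rot: [179.9, 0.3, 1.4]
force: [-0.4, 0.4, -0.1]
gripper_width: 47.9
gripper_force: 0.0
```

Call:
{"method": "step_arm", "body": {
  "plan": [0, 0, -0.5, 0, 0, 0, 0, 0, -1, 0, 0, 0, 0, 0, -2, 0, 0, 0, 0, 0, -3, 0, 0, 0, 0, 0, -3, 0, 0, 0]
}}

```text
time_s: 18.97
ee_pos: [466.5, -375.0, 130.1]
ee_rot: [179.9, 0.3, 1.4]
force: [1.8, -0.3, -0.2]
gripper_width: 48.0
gripper_force: 0.0
```

Call:
{"method": "step_arm", "body": {
  "plan": [-2, 0, -3, 0, 0, 0, -3, 0, -2, 0, 0, 0, -3, 0, 0, 0, 0, 0, -3, 0, 0, 0, 0, 0, 0, 0, 0, 0, 0, 0]
}}

```text
time_s: 19.38
ee_pos: [352.6, -377.1, 180.8]
ee_rot: [179.9, 0.4, 1.2]
force: [-0.3, 0.2, -0.9]
gripper_width: 48.3
gripper_force: 0.0
```

```bash
python3 - <<'E'
from h import *
w=viewer.grab_frame("wrist"); save(w,'w7.png'); print(sensors.state()["ee_pos"])
im=w["img"]; H=cv2.cvtColor(im,cv2.COLOR_RGB2HSV); g=proj(w,(465,-375,26)); print(g)
yy,xx=np.mgrid[:420,:560]
m=((abs(H[...,0].astype(int)-70)<18)&(H[...,1]>120)&(np.hypot(xx-g[0],yy-g[1])<60)).astype(np.uint8)
X=np.array([atz(w,u,26)[:2] for u in np.argwhere(m)[:,::-1]],np.float32); print(len(X),cv2.minAreaRect(X))
t=viewer.grab_frame("top"); 
for k,z in(("green_tile",12),):
    for p in(w,t): print([(r["score"],atz(p,r["location"],z)) for r in viewer.pinpoint(k,p)[:2]])
a,b=[cv2.resize(cv2.cvtColor(p["img"],cv2.COLOR_RGB2BGR),(400,300)) for p in(w,t)]
cv2.imwrite('pics/w7b.png',cv2.resize(np.hstack([a,b]),(800,300)))
E
```

```text
[ 355.  -377.6  180.7]
[280.5  83.5]
2002 ((463.17169189453125, -375.4350280761719), (48.44196701049805, 34.19937515258789), 0.33363014459609985)
[(0.73, array([ 463. , -377.5,   12. ]))]
[(0.58, array([ 466.3, -376.5,   12. ])), (0.48, array([ 491.6, -302.6,   12. ]))]
```

View pics/w7b.png

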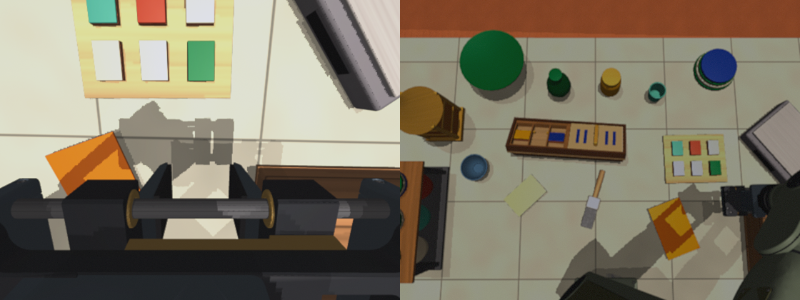

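The green tile at (201,61) covers the patch and lines up with its neighbours. The cover is parked, the other two tiles are in their pockets, and everything else is where it was. I'm handing in.

```bash
python3 -c "
from workcell import env
print(env.job_done())"
```

```text
the job is handed in; nothing more can be done
None
```

The job is handed in, with no verdict returned: the cover is parked open and the green tile lies flat on the bare patch, its 50 mm side turned along world x to match the patch and its neighbours in the images, although the task text implied the other direction.

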